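Stand the keeled-over bottles back up in the crate

TASK

Two of the small bottles in the divided white crate have keeled over and lean on its two long side walls with their caps out over the rim. Push each of the two gently back by its cap or neck with the fingers, until it stands upright on the crate floor again; do not grip or lift any bottle. Leave all the other bottles standing where they are.

Things in the scene. Friction and masses are not known exactly. Their poses are not given: they have to be found in the camera images.
- crate: White plastic crate, 300 x 200 mm, 60 mm high, open on top, does not move; floor and walls 4 mm thick, 8 mm flange round the outside of the rim; a 52 mm high divider in the plane x = 0 makes two compartments. Origin: centre of its underside, on the table; x along its long side (away from the robot, within 18 degrees), y to its left long wall, z up.
- leaning_left: Amber glass bottle, 116 mm tall: body 40 mm across up to 70 mm from the base, 25 mm neck, gold cap 28 mm across from 94 mm up; 0.1 to 0.17 kg. Starts keeled over 37 to 43 degrees onto the left long (crate +y) wall's top edge, in either compartment; drops upright by itself once pushed under about 25 degrees. Origin: centre of its underside; z axis: base to cap.
- leaning_right: Amber glass bottle, 116 mm tall: body 40 mm across up to 70 mm from the base, 25 mm neck, gold cap 28 mm across from 94 mm up; 0.1 to 0.17 kg. Starts keeled over 37 to 43 degrees onto the right long (crate -y) wall's top edge, in either compartment; drops upright by itself once pushed under about 25 degrees. Origin: centre of its underside; z axis: base to cap.
- standing_1: Bottle of the same kind and size, standing upright in the crate; origin: centre of its underside, z up along the bottle. To be left standing.
- standing_2: Bottle of the same kind and size, standing upright in the crate; origin: centre of its underside, z up along the bottle. To be left standing.
- standing_3: Bottle of the same kind and size, standing upright in the crate; origin: centre of its underside, z up along the bottle. To be left standing.
- standing_4: Bottle of the same kind and size, standing upright in the crate; origin: centre of its underside, z up along the bottle. To be left standing.
- standing_5: Bottle of the same kind and size, standing upright on the table to the left of the crate; origin: centre of its underside, z up along the bottle. To be left standing.
- cap_left (a point): Centre of the flat top of the cap of leaning_left, 116 mm along the bottle from its base. At the start it is about 100 to 110 mm above the table, over the left long wall; the edge of the cap hangs 20 to 23 mm out beyond the wall, 90 to 100 mm above the table.
- cap_right (a point): Centre of the flat top of the cap of leaning_right, 116 mm along the bottle from its base. At the start it is about 100 to 110 mm above the table, over the right long wall; the edge of the cap hangs 20 to 23 mm out beyond the wall, 90 to 100 mm above the table.
There are look-alikes about, which are no part of the job. What is shaped like the standing_2 but black or blue is not meant. Leave any black look-alike of the standing_3 alone.

How it is judged:
By the outcome, as a careful person would: the job done as asked, in the order asked, and still so for the second after the job is handed in, with the robot touching nothing.
It also fails if it takes over 48 s, if anything falls off the work surface, if the arm or the gripper's body presses on something with over 40 N, if the wrist force passes 120 N, or if a joint passes its speed limit or range.

ROBOT

A 7-joint arm with a two-finger parallel gripper is mounted at the origin on the work surface. World frame = base frame: x ahead of the robot, y to its left, z up, the work surface at z = 0. Lengths are in m, angles in rad, forces in N, time in s.
With the tool pointing down it reaches from about 0.35 to 0.9 m from the base axis. Payload 8.1 kg.
Tool frame: the origin (TCP) lies at the very end of the fingers, on their centre line; the grasp point (between the pads) lies 19 mm behind it (arm.grasp_offset is the distance from the TCP to the grasp point, in m); z points along the fingers, y is the direction in which the jaws open and shut (so a half turn about z gives the same grasp; the last joint's range is limited). The gripper opens to 92 mm and grips with 3 to 60 N. Pads are 19 mm wide; open, the fingers measure 130 mm over their backs; the gripper's body (75 mm by 190 mm) begins 47 mm behind the grasp point.
Start: joints at [-1.395, 0.434, 0.025, 1.573, -0.012, 1.134, -0.075], TCP at [0.172, 0.601, 0.227] pointing down, gripper open.
Joint ranges: [-2.62, 2.62], [-0.44, 2.09], [-1.27, 1.32], [0.08, 2.57], [-1.32, 4.46], [0.12, 2], [-2.74, 2.74]. Speed limits (rad/s): [2.22, 2.22, 3.01, 3.01, 3.14, 3.14, 3.14].

INTERFACE

Orientations are given as a rotation vector (axis times angle).
In Python, from cell import arm, eyes, workorder gives the robot as it stands.
- The arm moves only by the shell command python3 -m inch 'ROWS' [FORCE]. ROWS is JSON, a list that holds one entry, the list of rows, each a list of 5 numbers: the closure, from 0 (fully open) to 1 (shut), then the shift along the tool's x, y, z in mm, then the turn about the tool's z in degrees. A call has 1 to 12 rows; each row shifts and turns the pose as measured when the row begins, along the tool's axes as they then stand; what a row does not reach is not made up. A row lasts 1/10 s, in which the tool goes at most 50 mm and 8.59 degrees, less where a joint would pass 70% of its speed; a pose out of reach is approached as far as the arm can. A call with a gripper value outside its range is refused whole. The fingers move at their own pace and stop on an object; FORCE is the grip in N (left out, the last holds). Time passes only in rows, so rows that do not move let the fingers close. It gives the time, the measured TCP pose, the force and the opening at its end, in the units of the state.
- arm.observe(): the state, without advancing time (a new reading comes with each control period).
- eyes.get_image(name): name is "scene" or "top" or "wrist"; returns a dict with "frame" (384x512x3 uint8, blue, green, red), "intrinsics" (3x3 intrinsics, pixels), "rvec" (rotation vector, rad) and "tvec" (3), from world to camera coordinates, as OpenCV has them; the wrist camera has in their place "T_tool_cam" (4x4, takes a point from camera to tool coordinates, whose origin is the TCP and whose axes are the flange's). Camera axes: x right, y down, z forward; pixel columns grow to the right and rows downward; lengths in m; the calibration is good to about 2 mm. A picture is of the moment at which its call begins: read the wrist's pose just before it. There is no depth.
- workorder.sign_off(): hands the job in, once; it reports no verdict.
The state is a dict: "clock": time; "joints": joint angles; "dq": joint speeds; "joint_efforts": joint torques, N m; "position": TCP position; "ee_rot": TCP orientation; "force": force on the tool from outside, world axes, zero at the start; "ft_torque": the same for the moment, N m; "width": opening from 0.0 (shut) to 1.0 (fully open).
Only numpy, scipy, OpenCV 4.12 (cv2) and the standard library are available. Lean on these libraries where they do the work, as an engineer would, in place of code of your own. Each camera call takes 0.05 s, during which the arm holds its last target.

## Working session

There is one attempt and no reset: what is moved stays moved. The work goes in short steps, Python scripts to look and compute and a shell command to move; the robot and the scene stay as the last step left them, time stands still between calls to the robot, and variables do not carry over. Pictures are saved under pics/ and viewed, and the job is handed in when it is done.

```bash
ls; mkdir -p pics; python3 - <<'E'
from cell import arm, eyes, workorder
import cv2,numpy as np
s=arm.observe(); print({k:np.round(v,3).tolist() for k,v in s.items()})
for n in ["scene","top","wrist"]:
    d=eyes.get_image(n); cv2.imwrite(f"pics/{n}0.png",d["frame"])
    np.save(f"pics/{n}0.npy",d,allow_pickle=True)
    print(n,{k:np.round(v,4).tolist() for k,v in d.items() if k!="frame"})
E
```

```text
pics
{'clock': 0.0, 'joints': [-1.395, 0.435, 0.025, 1.574, -0.012, 1.134, -0.075], 'dq': [0.001, -0.001, -0.001, 0.0, -0.0, -0.001, 0.001], 'joint_efforts': [-0.001, -66.785, 0.985, -31.447, -0.06, 0.043, 0.0], 'position': [0.172, 0.6, 0.226], 'ee_rot': [-0.437, -3.111, 0.003], 'force': [0.185, -0.542, 0.002], 'ft_torque': [0.004, -0.037, -0.014], 'width': 0.999}
scene {'intrinsics': [[372.6044, 0.0, 254.8518], [0.0, 372.6044, 192.8359], [0.0, 0.0, 1.0]], 'rvec': [2.0591, 0.8206, -0.4346], 'tvec': [-0.4473, -0.0913, 1.2333]}
top {'intrinsics': [[449.866, 0.0, 242.5264], [0.0, 449.866, 191.1365], [0.0, 0.0, 1.0]], 'rvec': [2.18, -2.1601, 0.0879], 'tvec': [0.1121, 0.5194, 1.1072]}
wrist {'intrinsics': [[300.7278, 0.0, 258.11], [0.0, 300.7278, 190.5917], [0.0, 0.0, 1.0]], 'T_tool_cam': [[-0.0004, -0.951, -0.3093, 0.0855], [1.0, -0.0005, 0.0003, -0.0005], [-0.0004, -0.3093, 0.951, -0.158], [0.0, 0.0, 0.0, 1.0]]}
```

View pics/scene0.png

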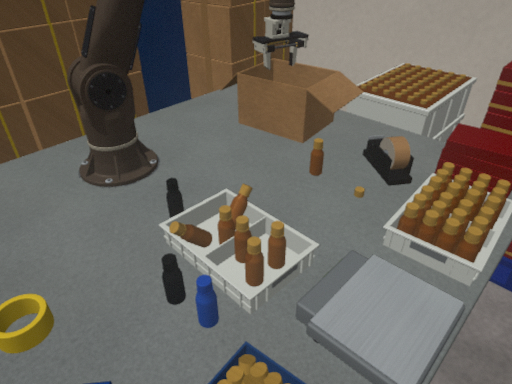

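View pics/top0.png

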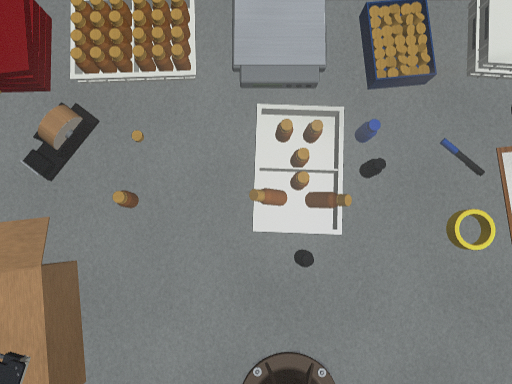

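View pics/wrist0.png

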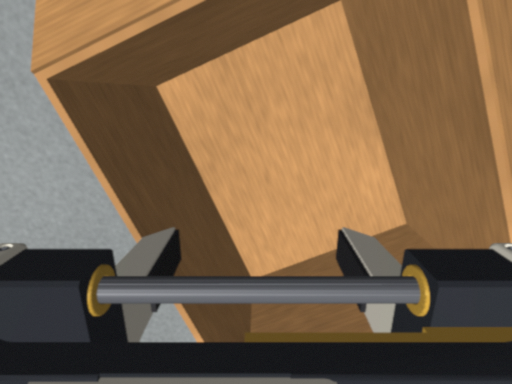

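The scene camera shows the crate at about (237,245). The two keeled bottles are in its near compartment, with caps at (178,230) and (245,190). In the top view their caps are at about (257,196) on the left and (345,200) on the right.

Possible mix-ups, by top-view pixel:
- **Black bottles:** (304,258) and (372,167).
- **Blue bottle:** (368,130).
- **Upright amber bottles in the crate:** (285,130), (313,130), (300,156) and (300,180).
- **Amber bottle on the table:** (125,199).
- **Loose cap:** (137,136).

I choose the two amber bottles lying across the crate walls.

```bash
cat > h.py <<'E'
import numpy as np,cv2
def load(n): return np.load(n,allow_pickle=True).item()
def ray(d,uv):
    R,_=cv2.Rodrigues(np.array(d["rvec"],float)); t=np.array(d["tvec"],float).ravel(); K=np.array(d["intrinsics"],float)
    o=-R.T@t; v=R.T@np.linalg.inv(K)@np.array([uv[0],uv[1],1.0]); return o,v/np.linalg.norm(v)
def onz(d,uv,z):
    o,v=ray(d,uv); return o+v*(z-o[2])/v[2]
def tri(d1,u1,d2,u2):
    o1,v1=ray(d1,u1);o2,v2=ray(d2,u2)
    A=np.stack([v1,-v2],1); s=np.linalg.lstsq(A,o2-o1,rcond=None)[0]
    p=o1+v1*s[0];q=o2+v2*s[1]; return (p+q)/2,np.linalg.norm(p-q)
def proj(d,P):
    return cv2.projectPoints(np.array(P,float).reshape(-1,3),np.array(d["rvec"],float),np.array(d["tvec"],float),np.array(d["intrinsics"],float),None)[0].reshape(-1,2)
E
python3 - <<'E'
from h import *
t=load("pics/top0.npy");s=load("pics/scene0.npy")
c=t["frame"][95:245,235:395]; a=cv2.resize(c,None,fx=5,fy=4.0,interpolation=cv2.INTER_CUBIC)
cv2.imwrite("pics/topcrop.png",cv2.resize(c,None,fx=4,fy=4,interpolation=cv2.INTER_CUBIC))
cv2.imwrite("pics/scenecrop.png",cv2.resize(s["frame"][170:310,145:325],None,fx=4,fy=4,interpolation=cv2.INTER_CUBIC))
# gold caps mask
for n,d,roi in(("top",t,(235,100,130,140)),("scene",s,(145,170,180,140))):
    x,y,w,h=roi; hsv=cv2.cvtColor(d["frame"],cv2.COLOR_BGR2HSV)[y:y+h,x:x+w]
    m=cv2.inRange(hsv,(15,120,110),(28,255,255))
    k,_,st,ce=cv2.connectedComponentsWithStats(m)
    for i in range(1,k):
        if st[i,4]>20: print(n,np.round(ce[i]+[x,y],1),st[i]+[x,y,0,0,0])
w=t["frame"][95:245,245:355]; m=cv2.inRange(w,(190,190,190),(255,255,255))
cs,_=cv2.findContours(m,0,2); cc=max(cs,key=cv2.contourArea); r=cv2.minAreaRect(np.vstack([c for c in cs if cv2.contourArea(c)>50]))
b=cv2.boxPoints(r)+[245,95]; print(b)
for p in b: print(onz(t,p,0.06).round(4))
E
```

```text
top [305.  150.9] [299 148  10   9  22]
top [260.  195.1] [257 190   7  10  34]
top [347.5 199.6] [345 195   6  10  54]
scene [244.1 189.9] [239 184  12  13  93]
scene [224.3 212.2] [219 206  14  16 133]
scene [240.5 222.7] [235 215  13  18 150]
scene [174.2 226.9] [170 222  10  11  85]
scene [276.2 228.8] [270 222  14  17 146]
scene [252.2 244.9] [247 237  13  20 182]
[[252.28790283 230.93884277]
 [256.83439636 103.63694   ]
 [345.50700378 106.80381775]
 [340.96051025 234.10571289]]
[0.4188 0.092  0.06  ]
[0.7331 0.0831 0.06  ]
[ 0.7266 -0.1361  0.06  ]
[ 0.4132 -0.1216  0.06  ]
```

View pics/topcrop.png

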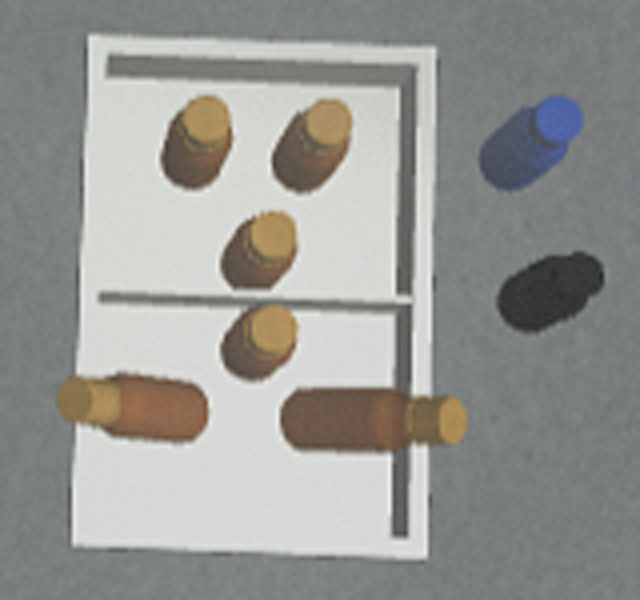

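View pics/scenecrop.png

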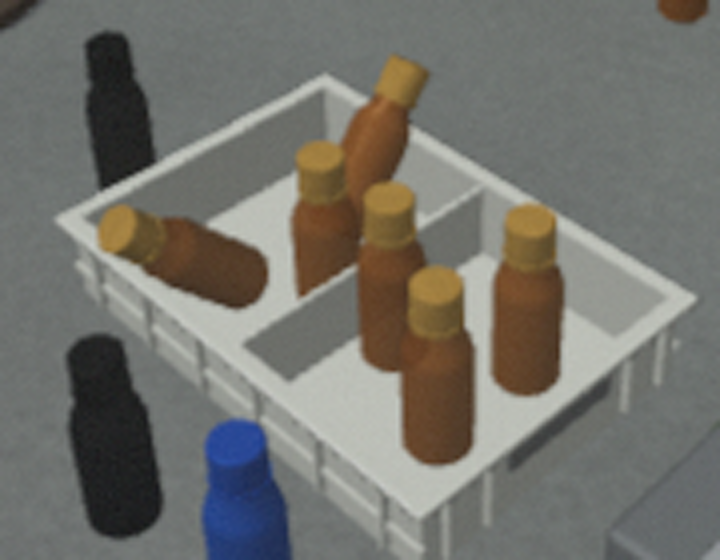

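```bash
python3 - <<'E'
from h import *
t=load("pics/top0.npy");s=load("pics/scene0.npy")
tc=lambda x,y:(235+x/4-.4,95+y/4-.4); sc=lambda x,y:(145+x/4-.4,170+y/4-.4)
for n,a,b in(("L",tc(75,400),sc(408,68)),("R",tc(453,420),sc(120,232)),("stand",tc(273,329),sc(321,153)),("Lcapmid",tc(88,400),sc(402,82)),("Rcapmid",tc(438,420),sc(133,237))):
    print(n,*tri(t,tuple(a),s,tuple(b)))
yaw=np.array([-.036]);c=np.array([.573,-.0206])
M=np.array([[np.cos(yaw[0]),-np.sin(yaw[0])],[np.sin(yaw[0]),np.cos(yaw[0])]])
for n,p in(("L",tc(75,400)),("R",tc(453,420)),("st near",tc(273,329)),("far1",tc(208,118)),("far2",tc(328,121)),("far3",tc(273,236)),("black near",(305,258.5)),("blue",tc(558,117)),("blackR",tc(582,268)),("Lbody end",tc(208,408)),("Rbody end",tc(283,419))):
    z=.105 if n in"LR" else .12
    if "bl" in n: z=.116
    if 'body' in n: z=.03
    P=onz(t,p,z); print(n,P.round(4),"crate",(M.T@(P[:2]-c)).round(4))
for x in(-.158,.158):
  for y in(-.108,.108):
    P=np.r_[M@[x,y]+c,.06]; print((x,y),P.round(3),proj(t,P).round(1),proj(s,P).round(1))
E
```

```text
L [0.50336153 0.09076675 0.10287991] 0.0002890231025999609
R [ 0.49499091 -0.12886769  0.09863053] 0.003989480609037676
stand [ 0.54469488 -0.02200506  0.11967255] 0.0023559068778749716
Lcapmid [0.50435232 0.0834313  0.09624066] 0.001371299876020438
Rcapmid [ 0.49553667 -0.12173858  0.09088598] 0.0041219316131430915
L [0.5031 0.0907 0.105 ] crate [-0.0739  0.1087]
R [ 0.4934 -0.1291  0.105 ] crate [-0.0757 -0.1113]
st near [ 0.5439 -0.0229  0.12  ] crate [-0.029  -0.0033]
far1 [0.6674 0.0146 0.12  ] crate [0.093  0.0386]
far2 [ 0.6661 -0.0551  0.12  ] crate [ 0.0943 -0.0312]
far3 [ 0.5981 -0.023   0.12  ] crate [ 0.0252 -0.0015]
black near [ 0.3573 -0.0278  0.116 ] crate [-0.2153 -0.0149]
blue [ 0.6704 -0.1898  0.116 ] crate [ 0.1035 -0.1656]
blackR [ 0.5815 -0.2022  0.116 ] crate [ 0.015  -0.1812]
Lbody end [0.5051 0.0066 0.03  ] crate [-0.0689  0.0248]
Rbody end [ 0.4986 -0.0401  0.03  ] crate [-0.0736 -0.0222]
(-0.158, -0.108) [ 0.411 -0.123  0.06 ] [[341.5 234.9]] [[156.9 223.2]]
(-0.158, 0.108) [0.419 0.093 0.06 ] [[251.9 230.8]] [[225.4 187.4]]
(0.158, -0.108) [ 0.727 -0.134  0.06 ] [[344.8 106.6]] [[247.4 299. ]]
(0.158, 0.108) [0.735 0.082 0.06 ] [[257.4 103. ]] [[317.9 244. ]]
```

The crate fits at centre (0.573,-0.021) with a yaw of about -2°, and its flange measures 316 x 216 mm as it should. The cap tops come out at about L (0.503,0.091,0.103) and R (0.495,-0.129,0.10), which agrees with the heights given. First I'll raise the arm clear of the cardboard box and turn the jaws in line with the crate.

```bash
python3 -m inch '[[[0,0,0,-40,0],[0,0,0,-40,0],[0,0,0,-20,0],[1,0,0,0,-7],[1,0,0,0,-7],[1,0,0,0,0]]]' 10; python3 -c "
from cell import arm
s=arm.observe();print(s['position'],s['ee_rot'],s['width'])
import numpy as np
from scipy.spatial.transform import Rotation as R
r=R.from_rotvec(s['ee_rot']).as_matrix();print(r.round(3));print(r.T@(np.array([.505,.142,.24])-s['position'])*1000)"
```

```text
clock: 0.75
position: [0.1716, 0.5993, 0.3278]
ee_rot: [-0.042, -3.14, 0.01]
force: [-0.6, 0.3, 0.2]
width: 0.787
[0.17160416 0.59929341 0.32782731] [-0.04228151 -3.14028504  0.00984056] 0.7874441051112304
[[-1.     0.027 -0.001]
 [ 0.027  1.    -0.006]
 [ 0.001 -0.006 -1.   ]]
[-345.66918531 -447.59207308   90.32077628]
```

```bash
python3 -m inch '[[[1,-29,-37,0,0],[1,-29,-37,0,0],[1,-29,-37,0,0],[1,-29,-37,0,0],[1,-29,-37,0,0],[1,-29,-37,0,0],[1,-29,-37,0,0],[1,-29,-37,0,0],[1,-29,-37,0,0],[1,-29,-37,0,0],[1,-29,-37,0,0],[1,0,0,0,0]]]'; cat > st.py <<'E'
import sys,numpy as np
from cell import arm
from scipy.spatial.transform import Rotation as R
s=arm.observe();r=R.from_rotvec(s['ee_rot']).as_matrix()
print('pos',s['position'].round(4) if hasattr(s['position'],'round') else s['position'],'w',s['width'],'F',np.round(s['force'],2),'tooly',r[:,1].round(3),'z',r[:,2].round(3))
c=np.array([.573,-.0206]);y=-.036;M=np.array([[np.cos(y),-np.sin(y)],[np.sin(y),np.cos(y)]])
print('crate',(M.T@(np.array(s['position'])[:2]-c)).round(4))
t=np.array([float(v) for v in sys.argv[1:4]]); T=np.r_[M@t[:2]+c,t[2]]
print('to go mm',(r.T@(T-s['position'])*1000).round(1))
E
python3 st.py -.074 .16 .25
```

```text
clock: 1.95
position: [0.4793, 0.1603, 0.3242]
ee_rot: [-0.112, -3.133, 0.017]
force: [0.4, 0.9, 0.7]
width: 0.007
pos [0.4793 0.1603 0.3242] w 0.007415759093481222 F [0.41 0.92 0.68] tooly [ 0.072  0.997 -0.011] z [-0.007 -0.011 -1.   ]
crate [-0.1002  0.1774]
to go mm [-27.3 -15.6  74.2]
```

```bash
python3 -m inch '[[[1,-14,-8,20,-2],[1,-14,-8,25,0],[1,0,0,25,0],[1,0,0,0,0],[1,0,0,0,0]]]'; python3 st.py -.074 .16 .08; python3 - <<'E'
from cell import eyes
import cv2
d=eyes.get_image("scene");cv2.imwrite("pics/s1.png",cv2.resize(d["frame"][80:280,120:360],None,fx=3,fy=3))
d=eyes.get_image("top");cv2.imwrite("pics/t1.png",cv2.resize(d["frame"][95:245,205:365],None,fx=4,fy=4))
E
```

```text
clock: 2.45
position: [0.5066, 0.1406, 0.2521]
ee_rot: [-0.087, -3.133, 0.016]
force: [0.0, -0.0, 0.1]
width: 0.008
pos [0.5066 0.1406 0.2521] w 0.007658120215309343 F [ 0.01 -0.04  0.07] tooly [ 0.056  0.998 -0.011] z [-0.008 -0.01  -1.   ]
crate [-0.0721  0.1587]
to go mm [  0.6   3.  172. ]
```

View pics/s1.png

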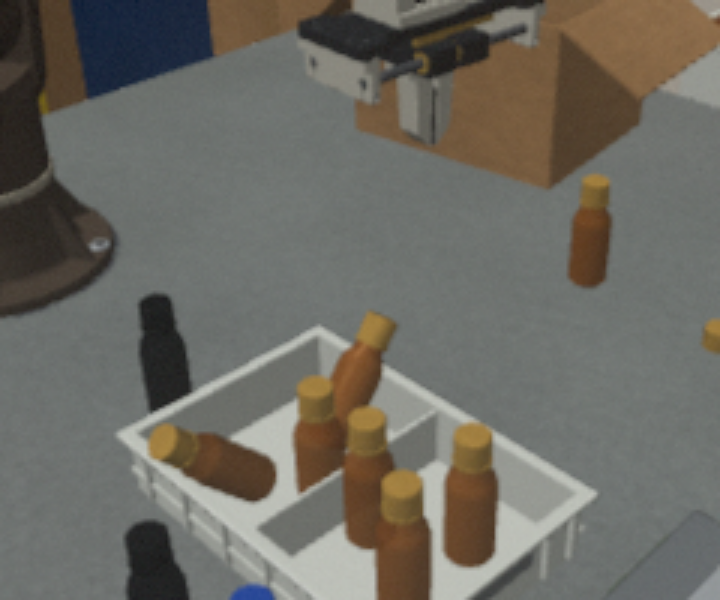

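View pics/t1.png

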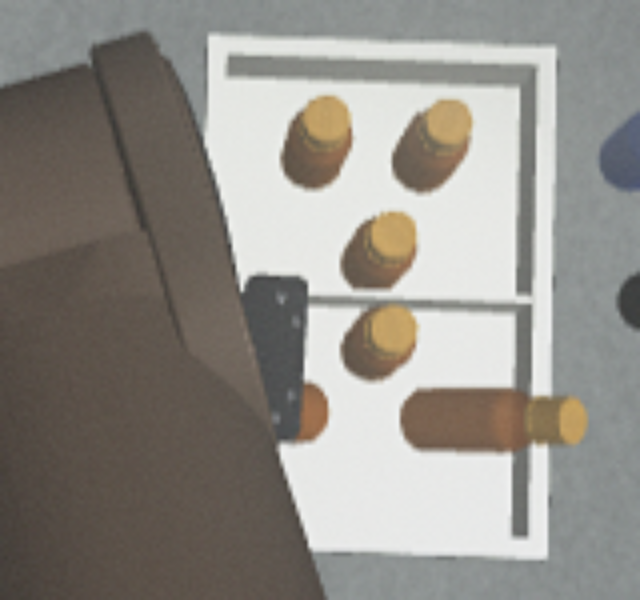

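The fingers are closed and hang outside the left wall. The left cap is at (378,330) in the crop, still leaning, and the space below the fingers is clear. Next I'll go down to about 80 mm.

```bash
python3 -m inch '[[[1,0,4,40,-1],[1,0,0,40,0],[1,0,0,40,0],[1,0,0,30,0],[1,0,0,15,0],[1,0,0,0,0],[1,0,0,0,0]]]'; python3 st.py -.074 .16 .08; python3 - <<'E'
from cell import eyes
import cv2
d=eyes.get_image("scene");cv2.imwrite("pics/s2.png",cv2.resize(d["frame"][130:280,140:340],None,fx=4,fy=4))
E
```

```text
clock: 3.25
position: [0.5129, 0.1509, 0.0923]
ee_rot: [0.054, 3.132, 0.001]
force: [0.7, -0.3, 0.2]
width: 0.003
pos [0.5129 0.1509 0.0923] w 0.002870701906834545 F [ 0.67 -0.3   0.18] tooly [0.034 0.999 0.   ] z [ 0.009  0.    -1.   ]
crate [-0.0662  0.1692]
to go mm [ 7.9 -9.2 12.2]
```

View pics/s2.png

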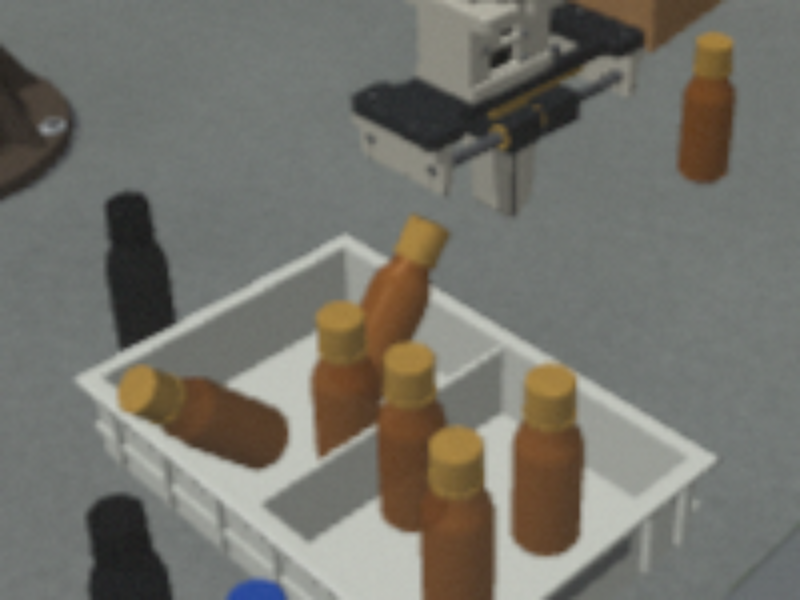

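```bash
python3 -m inch '[[[1,4,-5,5,0],[1,4,-5,5,0],[1,0,0,0,0],[1,0,0,0,0]]]'; python3 st.py -.074 .13 .082
```

```text
clock: 3.7
position: [0.5061, 0.1412, 0.0852]
ee_rot: [0.054, 3.126, 0.005]
force: [-0.2, 0.2, 0.6]
width: 0.005
pos [0.5061 0.1412 0.0852] w 0.004782114384220703 F [-0.19  0.23  0.58] tooly [0.034 0.999 0.004] z [ 0.015  0.003 -1.   ]
crate [-0.0727  0.1593]
to go mm [  1.4 -29.3   3. ]
```

```bash
python3 -m inch '[[[1,1,-3,2,0],[1,0,-3,1,0],[1,0,-3,0,0],[1,0,-3,0,0],[1,0,-3,0,0],[1,0,-3,0,0],[1,0,-3,0,0],[1,0,-3,0,0],[1,0,-3,0,0],[1,0,-3,0,0]]]'; python3 st.py -.074 .11 .082; python3 - <<'E'
from cell import eyes
import cv2
d=eyes.get_image("scene");cv2.imwrite("pics/s3.png",cv2.resize(d["frame"][130:280,140:340],None,fx=4,fy=4))
E
```

```text
clock: 4.7
position: [0.5046, 0.109, 0.0823]
ee_rot: [0.054, 3.125, 0.006]
force: [0.2, 0.3, -0.3]
width: 0.006
pos [0.5046 0.109  0.0823] w 0.0060653509060744504 F [ 0.18  0.29 -0.34] tooly [0.034 0.999 0.004] z [ 0.016  0.004 -1.   ]
crate [-0.073   0.1271]
to go mm [  1.  -17.1   0.2]
```

View pics/s3.png

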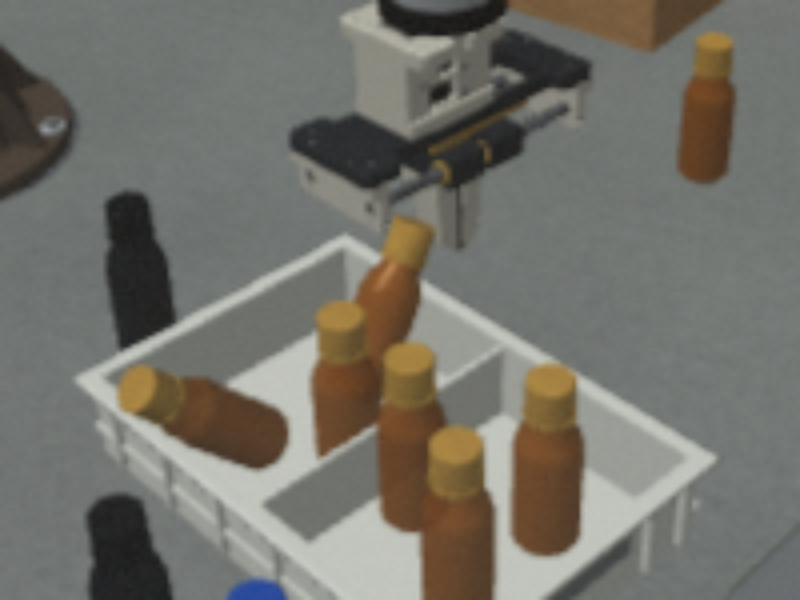

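The left cap has come in from (424,240) to (408,240) in the crop, so the fingers are pushing it. I'll keep going.

```bash
python3 -m inch '[[[1,0,-2,0,0],[1,0,-2,0,0],[1,0,-2,0,0],[1,0,-2,0,0],[1,0,-2,0,0],[1,0,-2,0,0],[1,0,-2,0,0]]]'; python3 st.py -.074 .11 .082; python3 - <<'E'
from cell import eyes
import cv2
d=eyes.get_image("scene");cv2.imwrite("pics/s4.png",cv2.resize(d["frame"][130:280,140:340],None,fx=4,fy=4))
E
```

```text
clock: 5.45
position: [0.5039, 0.0934, 0.0821]
ee_rot: [0.054, 3.125, 0.006]
force: [0.3, 0.7, 0.7]
width: 0.007
pos [0.5039 0.0934 0.0821] w 0.00742218948243729 F [0.27 0.68 0.71] tooly [0.035 0.999 0.004] z [ 0.016  0.003 -1.   ]
crate [-0.0731  0.1114]
to go mm [ 0.9 -1.4  0.1]
```

View pics/s4.png

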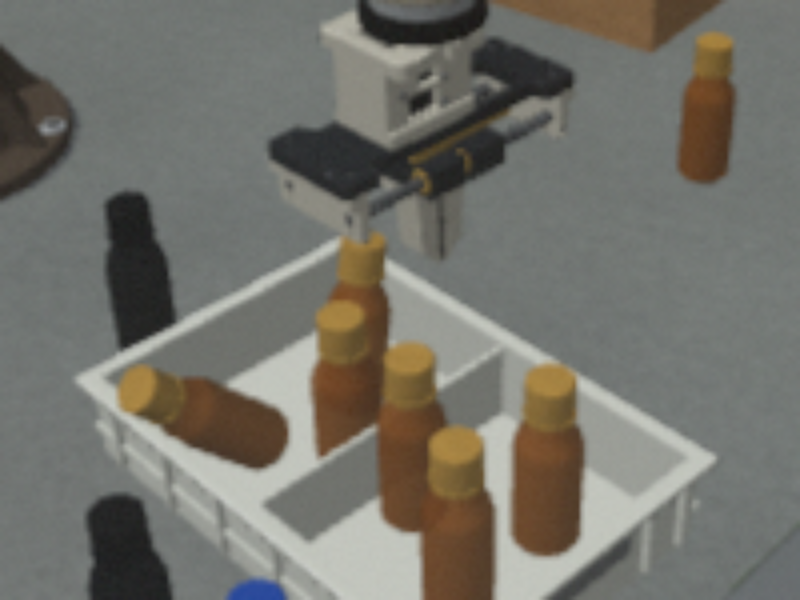

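The left bottle now stands upright, with its cap at (362,258) in the crop. I'll back off outward, lift, and cross to the right side.

```bash
python3 -m inch '[[[1,0,10,0,0],[1,0,15,-5,0],[1,0,10,-30,0],[1,0,0,-45,0],[1,0,0,-45,0],[1,0,0,-30,0],[1,0,0,0,0],[1,0,0,0,0]]]'; python3 st.py -.074 -.163 .25
```

```text
clock: 6.3
position: [0.5015, 0.135, 0.2426]
ee_rot: [0.049, 3.127, 0.006]
force: [-0.4, -0.3, -0.3]
width: 0.01
pos [0.5015 0.135  0.2426] w 0.010107634952560614 F [-0.41 -0.26 -0.33] tooly [0.031 0.999 0.004] z [ 0.014  0.004 -1.   ]
crate [-0.077  0.153]
to go mm [  -1.7 -315.9   -8.7]
```

```bash
python3 -m inch '[[[1,0,-35,-5,0],[1,0,-35,0,0],[1,0,-35,0,0],[1,0,-35,0,0],[1,0,-35,0,0],[1,0,-35,0,0],[1,0,-35,0,0],[1,0,-35,0,0],[1,0,-25,0,0],[1,0,-8,0,0],[1,0,0,0,0],[1,0,0,0,0]]]'; python3 st.py -.074 -.163 .25;python3 - <<'E'
from cell import eyes
import cv2
d=eyes.get_image("scene");cv2.imwrite("pics/s5.png",cv2.resize(d["frame"][130:330,90:350],None,fx=3,fy=3))
d=eyes.get_image("top");cv2.imwrite("pics/t5.png",cv2.resize(d["frame"][95:245,235:395],None,fx=4,fy=4))
E
```

```text
clock: 7.5
position: [0.4865, -0.1811, 0.2312]
ee_rot: [-0.037, -3.133, -0.006]
force: [0.2, 0.3, -0.2]
width: 0.008
pos [ 0.4865 -0.1811  0.2312] w 0.008268391913327061 F [ 0.17  0.32 -0.21] tooly [0.023 1.    0.004] z [-0.008  0.004 -1.   ]
crate [-0.0806 -0.1635]
to go mm [ -6.5   0.5 -18.9]
```

View pics/s5.png

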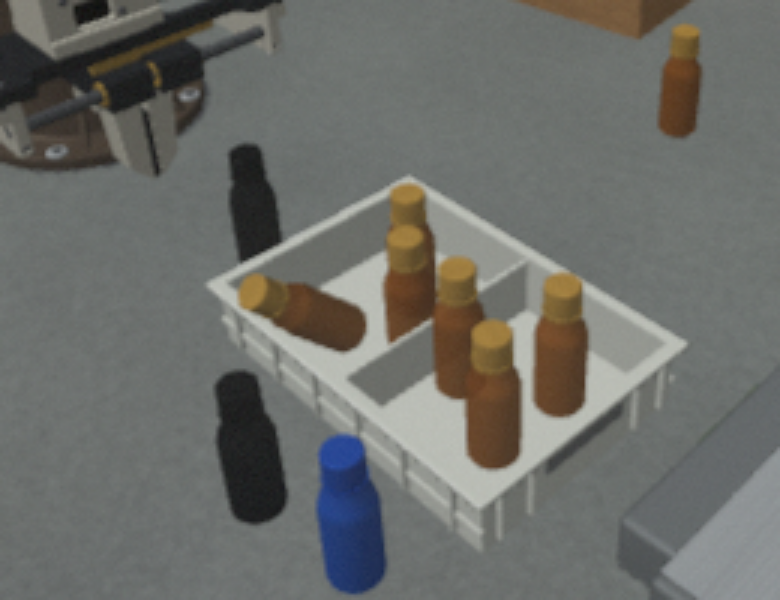

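View pics/t5.png

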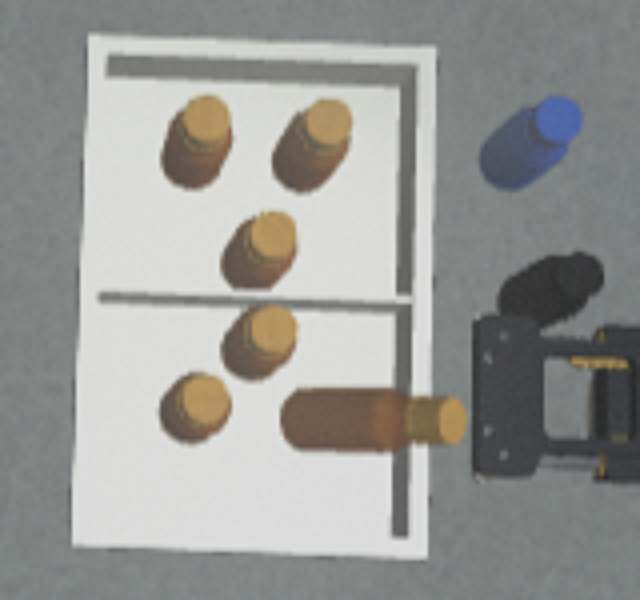

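The left bottle stands clear, with its cap at (205,398) in the top crop. The right cap is unchanged at (453,420). The space under the fingers is free, and the black bottle at (575,275) is clear of the path.

```bash
python3 -m inch '[[[1,-3,0,40,0],[1,-2,0,40,0],[1,0,0,40,0],[1,0,0,20,0],[1,0,0,0,0],[1,0,0,0,0]]]'; python3 st.py -.0757 -.163 .082
```

```text
clock: 8.2
position: [0.4956, -0.1716, 0.0889]
ee_rot: [-0.015, -3.14, -0.01]
force: [-0.1, -0.5, 0.7]
width: 0.004
pos [ 0.4956 -0.1716  0.0889] w 0.004396089468768533 F [-0.1  -0.5   0.71] tooly [0.01  1.    0.006] z [-0.002  0.006 -1.   ]
crate [-0.0719 -0.1537]
to go mm [ 4.  -9.3  6.9]
```

```bash
python3 -m inch '[[[1,2,-2,3,1.5],[1,2,0,3,0],[1,0,0,0,0],[1,0,0,0,0]]]'; python3 st.py -.0757 -.133 .082; python3 - <<'E'
from cell import eyes
import cv2
d=eyes.get_image("scene");cv2.imwrite("pics/s6.png",cv2.resize(d["frame"][130:280,140:340],None,fx=4,fy=4))
E
```

```text
clock: 8.6
position: [0.4939, -0.1732, 0.0864]
ee_rot: [0.057, 3.136, 0.009]
force: [0.5, -0.2, 1.1]
width: 0.001
pos [ 0.4939 -0.1732  0.0864] w 0.0006841439445388848 F [ 0.52 -0.15  1.13] tooly [0.037 0.999 0.006] z [ 0.005  0.006 -1.   ]
crate [-0.0736 -0.1553]
to go mm [ 2.2 22.3  4.5]
```

View pics/s6.png

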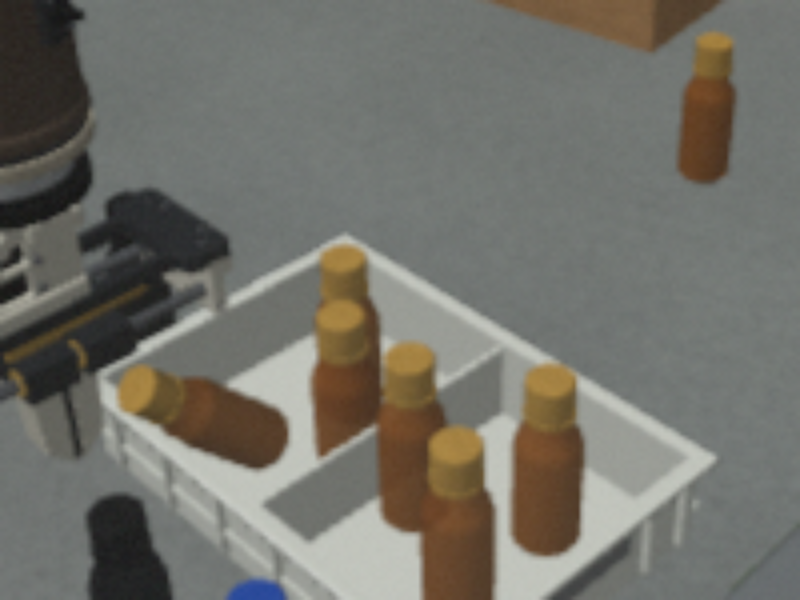

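The fingers hang outside the right wall, just off the cap at (145,390). Now I'll push slowly in +y.

```bash
python3 -m inch '[[[1,1,3,2,0],[1,1,3,2,0],[1,0,3,0,0],[1,0,3,0,0],[1,0,3,0,0],[1,0,3,0,0],[1,0,3,0,0],[1,0,2,0,0],[1,0,2,0,0]]]'; python3 st.py -.0757 -.112 .082; python3 - <<'E'
from cell import eyes
import cv2
d=eyes.get_image("scene");cv2.imwrite("pics/s7.png",cv2.resize(d["frame"][130:280,140:340],None,fx=4,fy=4))
E
```

```text
clock: 9.55
position: [0.4953, -0.1498, 0.0845]
ee_rot: [0.061, 3.13, 0.002]
force: [-0.2, -5.0, 5.2]
width: 0.006
pos [ 0.4953 -0.1498  0.0845] w 0.005956404308177032 F [-0.16 -4.96  5.22] tooly [0.039 0.999 0.002] z [ 0.011  0.001 -1.   ]
crate [-0.073  -0.1319]
to go mm [ 2.8 19.9  2.5]
```

View pics/s7.png

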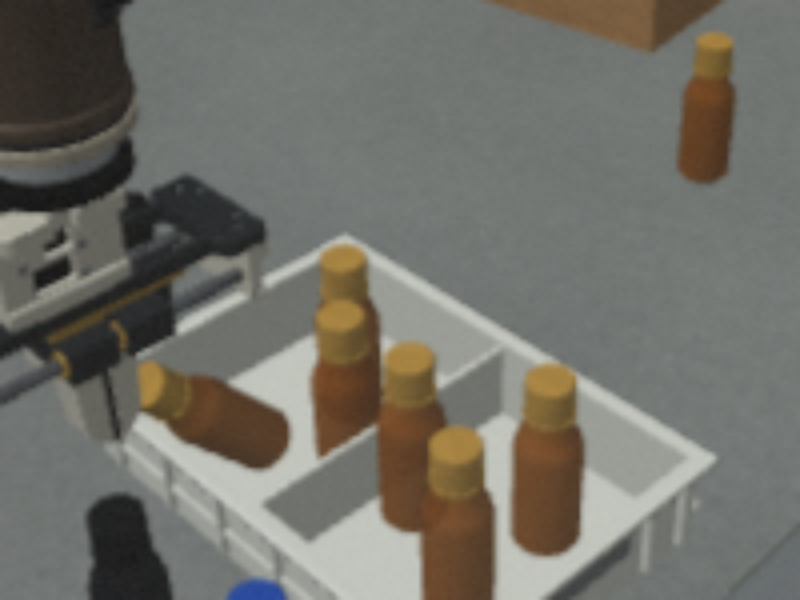

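The reading is -5 N in y and +5 N in z, and the bottle has not rotated. That means the fingertip is bearing on the cap's sloping flat top, above its lower edge. I'll back off and go about 12 mm lower.

```bash
python3 -m inch '[[[1,0,-6,0,0],[1,0,-8,0,0],[1,1,-2,5,0],[1,1,0,6,0],[1,0,0,2,0],[1,0,0,0,0]]]'; python3 st.py -.0757 -.112 .072; python3 - <<'E'
from cell import eyes
import cv2
d=eyes.get_image("scene");cv2.imwrite("pics/s8.png",cv2.resize(d["frame"][200:270,140:220],None,fx=8,fy=8,interpolation=2))
E
```

```text
clock: 10.2
position: [0.4923, -0.1664, 0.0699]
ee_rot: [0.061, 3.131, 0.003]
force: [-0.4, 0.5, 0.6]
width: 0.01
pos [ 0.4923 -0.1664  0.0699] w 0.009729087470252555 F [-0.36  0.53  0.58] tooly [0.039 0.999 0.002] z [ 0.01   0.002 -1.   ]
crate [-0.0754 -0.1486]
to go mm [ 0.4 36.6 -2. ]
```

View pics/s8.png

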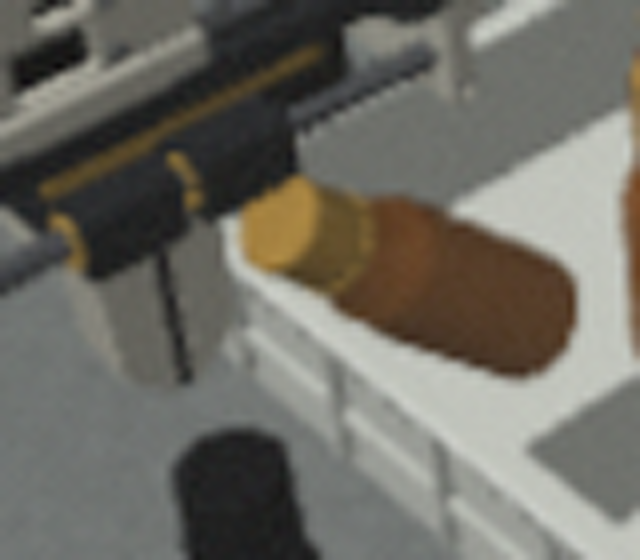

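The tip is now clearly below the cap edge and about 10 mm above the rim. I'll push again, watching the force.

```bash
python3 -m inch '[[[1,0,3,-2,0],[1,0,3,0,0],[1,0,3,0,0],[1,0,3,0,0],[1,0,3,0,0],[1,0,2,0,0],[1,0,2,0,0],[1,0,2,0,0]]]'; python3 st.py -.0757 -.112 .072; python3 - <<'E'
from cell import eyes
import cv2
d=eyes.get_image("scene");cv2.imwrite("pics/s9.png",cv2.resize(d["frame"][130:280,140:340],None,fx=4,fy=4))
E
```

```text
clock: 11.05
position: [0.4938, -0.143, 0.0728]
ee_rot: [0.06, 3.129, 0.003]
force: [-0.0, -0.7, 0.0]
width: 0.008
pos [ 0.4938 -0.143   0.0728] w 0.008056667726529463 F [-0.03 -0.68  0.04] tooly [0.038 0.999 0.002] z [ 0.012  0.002 -1.   ]
crate [-0.0747 -0.1251]
to go mm [ 1.  13.1  0.8]
```

View pics/s9.png

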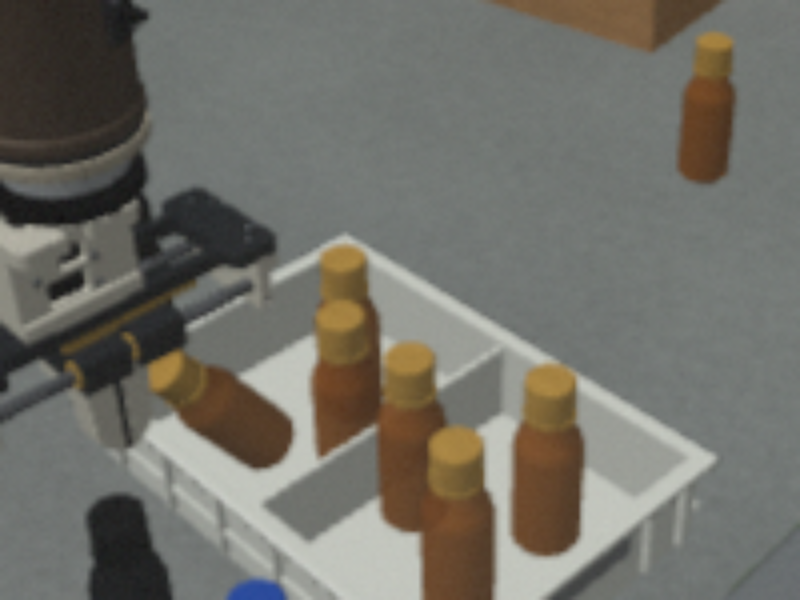

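The cap has swung in to (178,378), and the force is only 0.7 N. I'll continue.

```bash
python3 -m inch '[[[1,0,2,0,0],[1,0,2,0,0],[1,0,2,0,0],[1,0,2,0,0],[1,0,2,0,0],[1,0,2,0,0]]]'; python3 st.py -.0757 -.112 .072; python3 - <<'E'
from cell import eyes
import cv2
d=eyes.get_image("scene");cv2.imwrite("pics/s10.png",cv2.resize(d["frame"][130:280,140:340],None,fx=4,fy=4))
E
```

```text
clock: 11.7
position: [0.4941, -0.1297, 0.0727]
ee_rot: [0.06, 3.13, 0.003]
force: [-0.4, -1.0, -0.2]
width: 0.011
pos [ 0.4941 -0.1297  0.0727] w 0.01110876308285739 F [-0.38 -0.98 -0.23] tooly [0.038 0.999 0.002] z [ 0.011  0.002 -1.   ]
crate [-0.0749 -0.1119]
to go mm [ 0.8 -0.1  0.7]
```

View pics/s10.png

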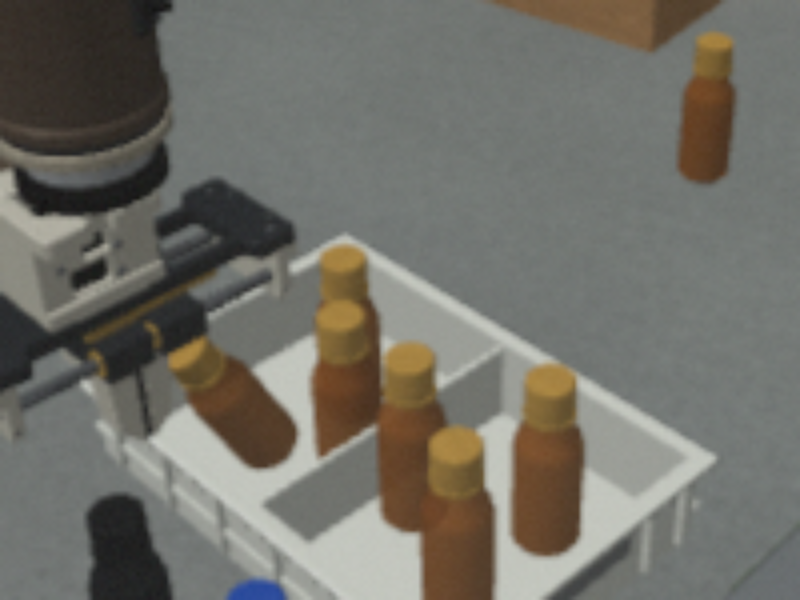

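```bash
python3 -m inch '[[[1,0,2,-1,0],[1,0,2,-1,0],[1,0,2,-1,0],[1,0,2,-1,0]]]'; python3 st.py -.0757 -.104 .076; python3 - <<'E'
from cell import eyes
import cv2
d=eyes.get_image("scene");cv2.imwrite("pics/s11.png",cv2.resize(d["frame"][130:280,140:340],None,fx=4,fy=4))
E
```

```text
clock: 12.15
position: [0.4943, -0.1208, 0.0769]
ee_rot: [0.059, 3.13, 0.004]
force: [0.5, 0.7, 0.2]
width: 0.006
pos [ 0.4943 -0.1208  0.0769] w 0.00621033635441557 F [0.47 0.72 0.22] tooly [0.038 0.999 0.003] z [ 0.011  0.002 -1.   ]
crate [-0.075 -0.103]
to go mm [ 0.7 -1.1  0.9]
```

View pics/s11.png

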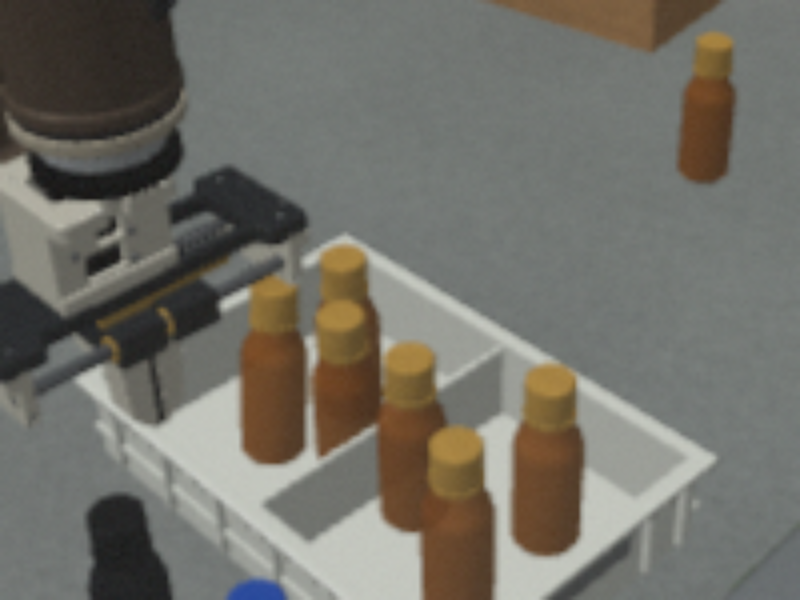

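The right bottle has dropped upright, with its cap at (274,305). I'll back off outward, then lift.

```bash
python3 -m inch '[[[1,0,-10,0,0],[1,0,-20,0,0],[1,0,-20,-5,0],[1,0,-10,-30,0],[1,0,0,-45,0],[1,0,0,-45,0],[1,0,0,-30,0],[1,0,-20,0,0],[1,0,-20,0,0],[1,0,0,0,0],[1,0,0,0,0]]]'; python3 - <<'E'
from cell import eyes
from h import *
t=eyes.get_image("top");s=eyes.get_image("scene")
cv2.imwrite("pics/tF.png",cv2.resize(t["frame"][95:245,235:395],None,fx=4,fy=4,interpolation=2))
cv2.imwrite("pics/sF.png",s["frame"])
cv2.imwrite("pics/sFc.png",cv2.resize(s["frame"][130:330,90:350],None,fx=3,fy=3,interpolation=2))
np.save("pics/tF.npy",t,allow_pickle=True);np.save("pics/sF.npy",s,allow_pickle=True)
E
python3 st.py -.0757 -.2 .25
```

```text
clock: 13.3
position: [0.4863, -0.2329, 0.2391]
ee_rot: [0.066, 3.13, -0.001]
force: [-0.3, 0.7, -1.3]
width: 0.006
pos [ 0.4864 -0.2324  0.239 ] w 0.007809667611823691 F [ 0.24  0.7  -0.41] tooly [ 0.042  0.999 -0.001] z [ 0.011 -0.001 -1.   ]
crate [-0.079  -0.2148]
to go mm [ -3.3  14.8 -11. ]
```

View pics/tF.png

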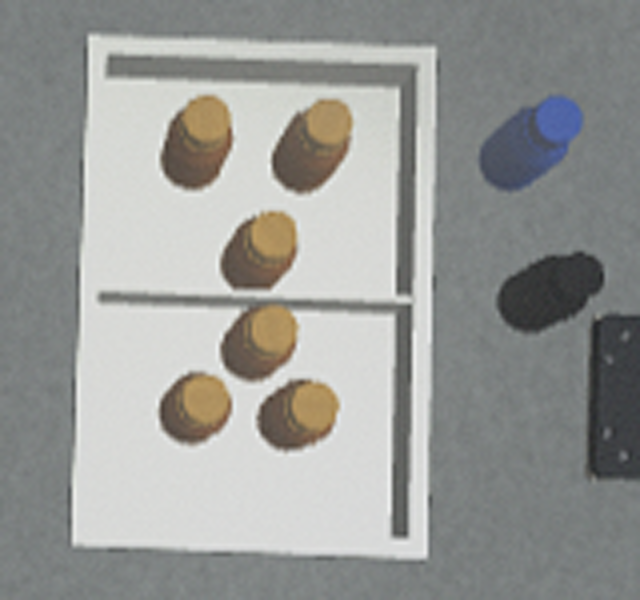

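View pics/sFc.png

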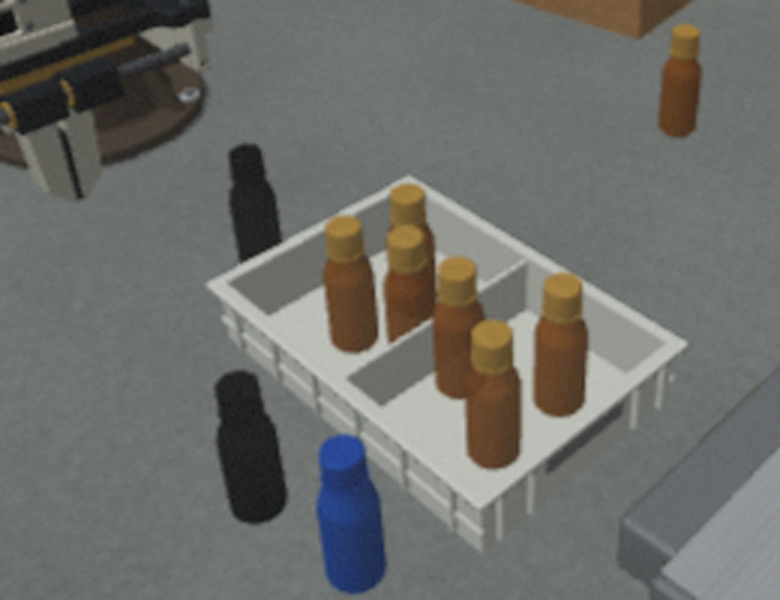

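All six crate bottles stand upright, the bystanders are unmoved and the arm is clear. I'll check the cap heights once, then hand in.

```bash
python3 - <<'E'
from h import *
from cell import workorder
t=load("pics/tF.npy");s=load("pics/sF.npy")
tc=lambda x,y:(235+x/4-.4,95+y/4-.4); sc=lambda x,y:(90+x/3-.3,130+y/3-.3)
for n,a,b in(("L",tc(206,397),sc(407,192)),("R",tc(313,405),sc(344,225))): print(n,*tri(t,a,s,b))
print(workorder.sign_off())
E
```

```text
L [0.50491062 0.01644698 0.11985773] 0.0020630563716603247
R [ 0.50084375 -0.04511752  0.11874796] 0.0018752478350995373
the job is handed in; nothing more can be done
None
```

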